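Hang the ring basket in the cleaning tank

TASK

Pick up the small steel basket of rings by its blue handle and hang it inside the cleaning tank, its hook over the brass rail on the far wall. Feel along the rail for the notch, whose place varies, then press the hook down past the two sprung rollers until it is fully home on the notch's floor, and let go. Go gently: never load the tank with more than 22 N through the basket, and leave the jar, dish and steel block where they are.

Things in the scene. Friction and masses are not known exactly. Their poses are not given: they have to be found in the camera images.
- grip (a point): centre of the basket's blue handle, an upright block 14 mm (x) by 30 mm (y) by 42 mm high; at the start 128 mm above the bench. z up, x towards the hook side. The square pan is centred 34.5 mm towards -x and lies far below, so both x faces are free: pinch it across x. The balance point is about 25 mm towards -x of here.
- hook (a point): middle of the underside of the hook's crossbar, 38 mm straight below grip, same axes; this rests on the rail. The slot below it is 13 mm wide in x, between the basket's strap (-x) and a 3 mm outer lip (+x) that reaches 20 mm down. Crossbar, strap and lip are 18 mm wide in y; the crossbar's lower side edges are rounded to 2.5 mm. A 12 mm neck joins it to the handle.
- basket: the rigid steel basket of rings, about 0.2 kg, standing on the bench at the start. Origin: centre of the underside of its pan (56 by 56 by 30 mm high); axes as grip, whose point is at x +34.5, z +128 mm. A flat strap rises from the pan's +x side to the hook and the blue handle above it.
- tank: open steel cleaning tank, fixed, 150 mm (x) by 240 mm (y), walls 5 mm thick and 109 mm high, inner floor 10 mm up. Origin: centre of its underside; x points to the far wall, which carries the brass rail; y runs along that wall. The pan must hang inside, with the basket's axes parallel to the tank's.
- rim (a point): a point over the middle of the far wall, mid-thickness, at the height of the brass rail's flat top, 125 mm above the bench; axes as the tank's. The polished rail (180 mm long in y, 5 mm thick, 16 mm proud of the wall) was set along the wall by hand and clamped: its middle is anywhere from -25 to +25 mm in y of here, not reported.
- floor_level (a point): 12 mm straight below rim: the height of the notch's floor. The notch, in the rail's middle (so up to 25 mm in y from here), is open upward, 22 mm wide, upright-sided. From each side a red roller (6 mm across, centre 5 mm below the rail's top) sticks 4 mm into it, sprung sideways with 6 N/mm. The hook drops in 3 mm freely, then takes 6 to 12 N to go home.
- jar_mid (a point): middle of an amber glass jar, 60 mm across, 90 mm high, standing on the bench; leave alone
- dish_mid (a point): middle of a white ceramic dish, 80 mm across, 35 mm high, standing on the bench; leave alone
- block_mid (a point): middle of a dark steel bench block, 70 by 70 by 25 mm, lying on the bench; leave alone
Mind the look-alikes: they are no part of the job. Of the things like the basket, leave any that is orange; of the rest the smaller one is meant.

How it is judged (in metres and radians):
On the way, in this order (a step that is already met when the one before it is completed fails the run):
1. the hook is over the brass rail, its crossbar down at the rail's top (x of hook in the frame of tank between 0.0655 and 0.0795 m and y of hook in the frame of tank between -0.09 and 0.09 m and z of hook in the frame of tank below 0.1285 m).
2. the hook is pressed fully home in the notch (x of hook in the frame of tank between 0.0655 and 0.0795 m and y of hook in the frame of tank between -0.04 and 0.04 m and z of hook in the frame of tank between 0.108 and 0.1165 m), for 0.2 s.
At the end, for the whole second after the job is handed in: The basket hangs inside the tank, released and at rest, upright within 0.15 rad, its hook over the rail (within 7 mm of the wall's middle) and fully home in the notch: crossbar underside within 3.5 mm of the notch floor; jar, dish and block within 30 mm of their starts (all of step 2 and angle between basket's own z axis and vertical below 0.15 rad and linear speed of basket below 0.03 m/s and angular speed of basket below 0.3 rad/s and distance of each of jar_mid, dish_mid, block_mid from where it was at the start of the episode below 0.03 m); the robot touches nothing.
It fails at once if the basket is pressed against the tank with more than 22 N (contact force between basket and tank above 22 N).
It fails at once if the robot presses the tank itself with more than 22 N (contact force between any of the fingers, the arm and tank above 22 N).
It fails at once if the jar is shifted by more than 30 mm (distance of jar_mid from where it was at the start of the episode above 0.03 m).
It fails at once if the dish is shifted by more than 30 mm (distance of dish_mid from where it was at the start of the episode above 0.03 m).
It fails at once if the steel block is shifted by more than 30 mm (distance of block_mid from where it was at the start of the episode above 0.03 m).
It also fails if it takes over 72 s, if anything falls off the work surface, if the arm or the gripper's body presses on something with over 40 N, if the wrist force passes 120 N, or if a joint passes its speed limit or range.

ROBOT

A 6-joint arm with a two-finger parallel gripper is mounted at the origin on the work surface. World frame = base frame: x ahead of the robot, y to its left, z up, the work surface at z = 0. Lengths are in m, angles in degrees, forces in N, time in s.
With the tool pointing down it reaches from about 0.375 to 0.9 m from the base axis. Payload 3.1 kg.
Tool frame: the origin (TCP) lies at the very end of the fingers, on their centre line; the grasp point (between the pads) lies 19 mm behind it; z points along the fingers, y is the line along which they close (so a half turn about z gives the same grasp; the last joint's range is limited). The gripper opens to 87 mm and grips with 3 to 60 N. Pads are 19 mm wide; open, the fingers measure 117 mm over their backs; the gripper's body (75 mm by 190 mm) begins 51 mm behind the grasp point.
Start: joints at [-80.816, 30.224, 82.088, -0, 67.689, -10.227], TCP at [0.208, -0.589, 0.223] pointing down, gripper open.
Joint ranges: [-176.69, 176.69], [-43.24, 126.21], [12.49, 139.97], [-82, 262], [0, 151.66], [-163.58, 163.58]. Speed limits (degrees/s): [159.86, 159.86, 180, 180, 180, 180].

INTERFACE

Orientations are given as a 3x3 rotation matrix whose columns are the frame's x, y, z axes.
In Python, from rig import * gives the robot as it stands.
- The arm moves only by the tool jog_arm, never from a script. Its arguments are lists of equal length, an entry for each row: "delta_pos": the shift along the world's x, y, z in cm, a list of three; "turn": the turn about the world's z in degrees; "grip": the closure, from 0 (fully open) to 1 (shut). In form: {"delta_pos": [[x, y, z], ...], "turn": [turn, ...], "grip": [grip, ...]}. A call has 1 to 12 rows; each row is the pose to reach, as a shift and turn from the pose commanded when the call began; what a row does not reach only later rows make up. A row lasts 1/8 s, in which the tool goes at most 62.5 mm and 10.7 degrees, less where a joint would pass 70% of its speed; a pose out of reach is approached as far as the arm can. A call with a gripper value outside its range is refused whole. The fingers move at their own pace and stop on an object; the grip force is fixed at half the most. Time passes only in rows, so rows that repeat a pose let the fingers close. It gives the time, the measured TCP pose, the force, the opening and the grip force at its end, in the units of the state.
- read_state(): the state, without advancing time (a new reading comes with each control period).
- capture(name): name is "scene" or "top"; returns a dict with "color" (480x640x3 uint8, blue, green, red), "fovy" (degrees; the focal length in pixels is half the picture's height over the tangent of half this angle, whatever the lens; pixels are square), "cx", "cy" (the principal point, pixels), "camera_from_world" (4x4, takes a point from world to camera coordinates). Camera axes: x right, y up, looking along -z (the intrinsics and any distortion apply to the point x, -y, -z); pixel columns grow to the right and rows downward; lengths in m; the calibration is good to about 2 mm. A picture is of the moment at which its call begins. There is no depth.
- hand_in(): hands the job in; it is judged then, once.
The state is a dict: "time_s": time; "joint_positions": joint angles; "qvel": joint speeds; "tau": joint torques, N m; "position": TCP position; "tcp_rot": TCP orientation; "force": force on the tool from outside, world axes, zero at the start; "moment": the same for the moment, N m; "opening": opening from 0.0 (shut) to 1.0 (fully open); "grasp_force": force on a finger pad.
Only numpy, scipy, OpenCV 4.12 (cv2) and the standard library are available. Lean on these libraries where they do the work, as an engineer would, in place of code of your own. Each camera call takes 0.05 s, during which the arm holds its last target. There are 200 camera calls.

## Working session

There is one attempt and no reset: what is moved stays moved. The work goes in short steps, Python scripts to look and compute and a tool call to move; the robot and the scene stay as the last step left them, time stands still between calls to the robot, and variables do not carry over. Pictures are saved under pics/ and viewed, at most 10 in all, crops included, and the job is handed in when it is done.

Besides the shell and the picture viewer there is one more tool, called after "Emit:" as name(argument=value, ...), one argument or row to a line, values as JSON. jog_arm: Moves the arm, as the interface text tells. Its arguments: {"type":"object","properties":{"delta_pos":{"type":"array"},"turn":{"type":"array"},"grip":{"type":"array"}},"required":["delta_pos","turn","grip"]}

```bash
ls; mkdir -p pics; python3 - <<'E'
from rig import *
import cv2,pickle
s=read_state();print(s)
for n in("scene","top"):
    c=capture(n);cv2.imwrite(f"pics/{n}0.png",c["color"]);pickle.dump(c,open(f"{n}0.pkl","wb"))
    print({k:v for k,v in c.items() if k!="color"})
E
```

```text
pics
{'time_s': 0.0, 'joint_positions': array([-8.08161545e+01,  3.02798350e+01,  8.21565637e+01, -1.39850982e-03,
        6.76884355e+01, -1.02261764e+01]), 'qvel': array([ 0.07124215, -0.00178965, -0.08451953, -0.02587492, -0.08401972,
        0.08389066]), 'tau': array([ 4.94746528e-04, -4.40039492e+01, -1.76596284e+01,  6.34386158e-02,
        5.83374419e-02, -1.70218541e-04]), 'position': array([ 0.20761765, -0.58873106,  0.22156133]), 'tcp_rot': array([[ 9.43161523e-01,  3.32334477e-01, -3.70029021e-04],
       [ 3.32334483e-01, -9.43159149e-01,  2.14723301e-03],
       [ 3.64603302e-04, -2.14816096e-03, -9.99997626e-01]]), 'force': array([ 0.19412524,  0.28608248, -0.36023347]), 'moment': array([-0.00721362, -0.00583499, -0.02702686]), 'grasp_force': 0.0, 'opening': 0.9967951412918967}
{'fovy': 49.18323479108057, 'cx': 308.50749465998916, 'cy': 236.67752111034127, 'camera_from_world': array([[-0.60974222,  0.79255786,  0.00815191,  0.27783814],
       [-0.6430805 , -0.50070391,  0.5794334 ,  0.23420388],
       [ 0.46331619,  0.34806268,  0.81497882, -1.44059566],
       [ 0.        ,  0.        ,  0.        ,  1.        ]])}
{'fovy': 46.15037480829018, 'cx': 317.97234584502206, 'cy': 249.14007926936037, 'camera_from_world': array([[-0.00551678, -0.99985671,  0.01600409,  0.01503808],
       [ 0.99374453, -0.00369648,  0.11161607, -0.46137892],
       [-0.11154091,  0.01651974,  0.99362253, -1.24124724],
       [ 0.        ,  0.        ,  0.        ,  1.        ]])}
```

View pics/scene0.png

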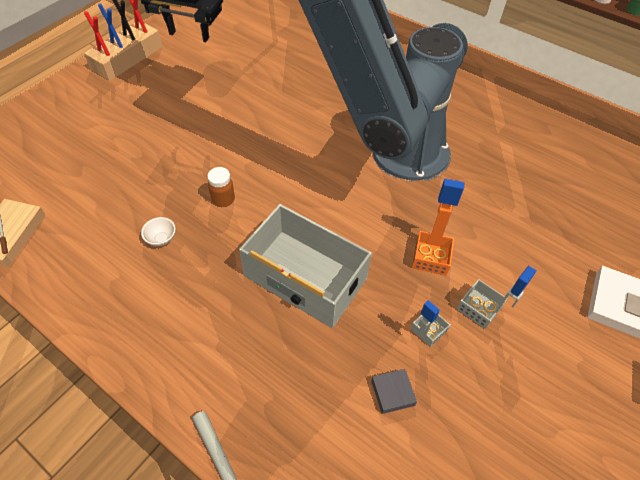

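View pics/top0.png

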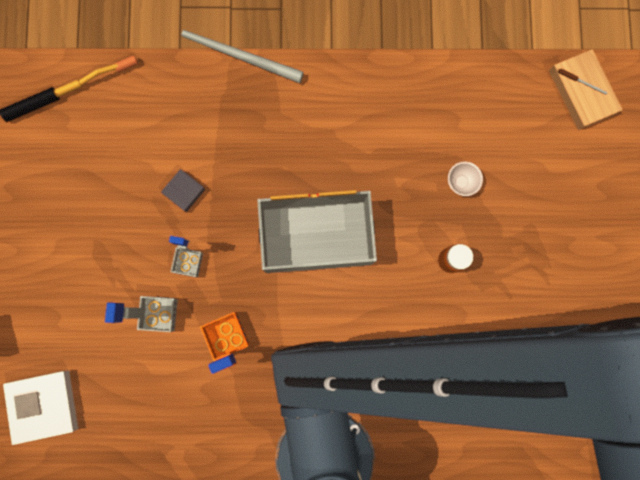

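Scene view: three candidate baskets: orange at scene (435,250), larger grey at (482,302) and smaller grey at (430,325) (top view (224,337), (156,314), (186,262)). The smaller grey one fits: not orange, and its pan is about 26 px wide against about 36 px. The tank's rail is on its +x wall, top (271–358,193), with the notch near (314,195).

```bash
cat > h.py <<'E'
import numpy as np,cv2,pickle
def f(c):return 240/np.tan(np.radians(c["fovy"]/2))
def ray(c,uv):
    T=c["camera_from_world"];R=T[:3,:3];o=-R.T@T[:3,3]
    d=R.T@np.array([(uv[0]-c["cx"])/f(c),-(uv[1]-c["cy"])/f(c),-1.]);return o,d/np.linalg.norm(d)
def onz(c,uv,z):
    o,d=ray(c,uv);return o+d*(z-o[2])/d[2]
def tri(c1,u1,c2,u2):
    o1,d1=ray(c1,u1);o2,d2=ray(c2,u2)
    s=np.linalg.lstsq(np.c_[d1,-d2],o2-o1,rcond=None)[0]
    p,q=o1+s[0]*d1,o2+s[1]*d2;return (p+q)/2,np.linalg.norm(p-q)
def proj(c,p):
    q=c["camera_from_world"]@np.r_[p,1];return np.array([c["cx"]+f(c)*q[0]/-q[2],c["cy"]-f(c)*q[1]/-q[2]])
def blobs(c,lo,hi,roi,mn=15):
    m=cv2.inRange(cv2.cvtColor(c["color"],cv2.COLOR_BGR2HSV),lo,hi)
    x0,y0,x1,y1=roi;k=np.zeros_like(m);k[y0:y1,x0:x1]=m[y0:y1,x0:x1]
    n,l,st,ce=cv2.connectedComponentsWithStats(k)
    return k,[(st[i].tolist(),ce[i].round(1)) for i in range(1,n) if st[i][4]>=mn]
E
python3 - <<'E'
from h import *
S=pickle.load(open("scene0.pkl","rb"));T=pickle.load(open("top0.pkl","rb"))
_,a=blobs(S,(105,120,60),(130,255,255),(400,160,560,350));_,b=blobs(T,(105,120,60),(130,255,255),(90,220,250,390))
print(a,b)
for x in a:
  for y in b: print(x[1],y[1],*tri(S,x[1],T,y[1]))
_,r=blobs(T,(14,110,120),(30,255,255),(250,180,390,210),5);print("rail top",r)
_,r=blobs(S,(14,110,120),(30,255,255),(235,220,340,310),5);print("rail scene",r)
a=cv2.resize(S["color"][285:350,395:475],(800,600)[:2] and (400,325),interpolation=3)
b=cv2.resize(T["color"][225:290,146:226],(400,325),interpolation=3)
d=cv2.resize(S["color"][225:315,235:375],(400,257),interpolation=3)
e=cv2.resize(T["color"][180:276,250:386],(400,257),interpolation=3)
cv2.imwrite("pics/c.png",np.vstack([np.hstack([a,b]),np.hstack([d,e])]))
E
```

```text
[([439, 179, 25, 27, 482], array([450.9, 191.7])), ([511, 266, 25, 30, 299], array([523. , 280.4])), ([421, 301, 18, 22, 245], array([429.8, 311.3]))] [([170, 237, 17, 8, 98], array([177.7, 240.5])), ([106, 303, 17, 19, 274], array([113.5, 312.1])), ([209, 356, 24, 17, 207], array([220.5, 364. ]))]
[450.9 191.7] [177.7 240.5] [0.42953225 0.24639462 0.40838733] 0.017306173231911755
[450.9 191.7] [113.5 312.1] [0.35279203 0.29100742 0.37838915] 0.1180023844905967
[450.9 191.7] [220.5 364. ] [0.22317118 0.20287333 0.18401042] 0.0016535917635655429
[523.  280.4] [177.7 240.5] [0.43461026 0.34295238 0.278358  ] 0.1486836529947117
[523.  280.4] [113.5 312.1] [0.32281565 0.41637454 0.16877212] 0.00025709970187011964
[523.  280.4] [220.5 364. ] [ 0.18304544  0.3315551  -0.05172358] 0.18437411943733045
[429.8 311.3] [177.7 240.5] [0.4686116  0.30359064 0.12974512] 0.000605420613638009
[429.8 311.3] [113.5 312.1] [0.37697446 0.36643604 0.08790256] 0.18211745925078837
[429.8 311.3] [220.5 364. ] [ 0.18447703  0.26943553 -0.34821509] 0.03642085730212144
rail top [([319, 190, 38, 7, 162], array([337.1, 192.6])), ([269, 193, 39, 7, 170], array([288.6, 196.2])), ([310, 193, 8, 5, 27], array([313.3, 195.6]))]
rail scene [([251, 250, 73, 47, 427], array([286.6, 273.5]))]
```

View pics/c.png

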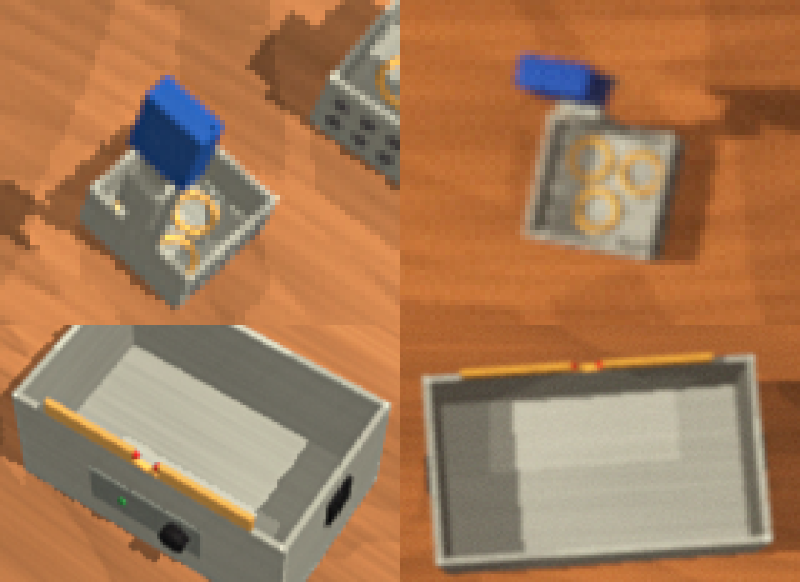

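The crop confirms the target: the smaller grey basket, with pan corners at top px about (176,246), (202,252), (197,277), (171,272). Its handle triangulates to z=0.130 (expected 0.128). Red rollers flank the notch at about top (309,194) and (318,194). Now the yaws and the tank pose.

```bash
python3 - <<'E'
from h import *
S=pickle.load(open("scene0.pkl","rb"));T=pickle.load(open("top0.pkl","rb"))
P=[onz(T,u,.03)[:2] for u in[(176,245.6),(201.6,251.6),(197.4,276.6),(171.4,272.4)]]
c=np.mean(P,0);g=np.array([.4686,.3036])
print("pan sides",[np.linalg.norm(P[i]-P[i-1]).round(4) for i in range(4)],"c",c,"grip-pan",g-c,np.linalg.norm(g-c))
rec=cv2.minAreaRect(np.array(P,np.float32));print("rect",rec, "dir grip-pan",np.degrees(np.arctan2(*(g-c)[::-1])))
k,_=blobs(T,(105,120,60),(130,255,255),(160,225,200,255));print("blue rect",cv2.minAreaRect(cv2.findNonZero(k)))
# tank outer corners, rim z .109
Q=[onz(T,u,.109)[:2] for u in[(258.2,197.7),(370,190.5),(376.2,253.4),(263.6,261.9)]]
print("tank sides",[np.linalg.norm(Q[i]-Q[i-1]).round(4) for i in range(4)],"c",np.mean(Q,0))
ydir=(Q[0]-Q[1])+(Q[3]-Q[2]);xdir=(Q[0]-Q[3])+(Q[1]-Q[2])
print("yaw from y",np.degrees(np.arctan2(-ydir[0],ydir[1])),"from x",np.degrees(np.arctan2(xdir[1],xdir[0])))
# rail direction from mask
k,_=blobs(T,(14,110,120),(30,255,255),(250,180,390,210))
p=cv2.findNonZero(k)[:,0].astype(float);A=np.polyfit(p[:,0],p[:,1],1)
e=[onz(T,(u,np.polyval(A,u)),.122)[:2] for u in(p[:,0].min()-.5,p[:,0].max()+.5)]
d=e[0]-e[1];print("rail len",np.linalg.norm(d),"mid",np.mean(e,0),"yaw",np.degrees(np.arctan2(-d[0],d[1])))
for c,roi,n in((T,(290,185,340,205),"T"),(S,(270,255,310,290),"S")):
    h=cv2.cvtColor(c["color"],cv2.COLOR_BGR2HSV);m=cv2.inRange(h,(0,170,110),(6,255,255))|cv2.inRange(h,(170,120,110),(180,255,255))
    x0,y0,x1,y1=roi;q=np.argwhere(m[y0:y1,x0:x1])[:,::-1]+[x0,y0];print(n,q.tolist(),q.mean(0),onz(c,q.mean(0),.12))
k,_=blobs(S,(14,110,120),(30,255,255),(235,220,340,310))
p=cv2.findNonZero(k)[:,0].astype(float);print("S ends",p[p[:,0].argmin()],p[p[:,0].argmax()],[onz(S,p[i],.122) for i in(p[:,0].argmin(),p[:,0].argmax())])
E
```

```text
pan sides [np.float64(0.0606), np.float64(0.0589), np.float64(0.0564), np.float64(0.0585)] c [0.4343118  0.30578271] grip-pan [ 0.0342882  -0.00218271] 0.03435760614479793
rect ((0.43533650040626526, 0.3056563138961792), (0.05863305553793907, 0.061551399528980255), 81.5189437866211) dir grip-pan -3.6424003986005067
blue rect ((177.9038543701172, 240.48077392578125), (16.86598777770996, 6.079599857330322), 11.309932708740234)
tank sides [np.float64(0.1371), np.float64(0.2379), np.float64(0.1351), np.float64(0.2369)] c [0.50194165 0.01582204]
yaw from y 3.8669150707956965 from x 4.859953577866151
rail len 0.21044372990137153 mid [0.5652209  0.03772944] yaw 4.101674882654907
T [] [nan nan] [nan nan nan]
S [[282, 269], [282, 270], [283, 270], [282, 271], [289, 274], [289, 275]] [284.5 271.5] [0.5661402  0.02178393 0.12      ]
S ends [251. 250.] [323. 292.] [array([ 0.56915034, -0.06621926,  0.122     ]), array([0.55716321, 0.11322151, 0.122     ])]<stdin>:20: RuntimeWarning: Mean of empty slice.
  ret = um.true_divide(
```

```bash
python3 - <<'E'
from h import *
S=pickle.load(open("scene0.pkl","rb"));T=pickle.load(open("top0.pkl","rb"))
s=[(240.3,249.5),(335.5,302.7),(370.8,253),(281,207)]
Q=[onz(S,u,.109) for u in s];print(np.round(Q,4),[np.linalg.norm(Q[i]-Q[i-1]).round(4) for i in range(4)],np.mean(Q,0))
t=[(370,190.5),(258.2,197.7),(263.6,261.9),(376.2,253.4)]
for a,b in zip(s,t):print(tri(S,a,T,b))
print("rail ends",tri(S,(251,250),T,(357.5,191)),tri(S,(323,292),T,(270,197)),"cam",ray(T,(0,0))[0])
print("red top",onz(T,(313.5,194.3),.122))
a=cv2.resize(T["color"][180:275,250:385],(800,563),interpolation=3);cv2.imwrite("pics/t.png",a)
E
```

```text
[[ 0.5762 -0.0916  0.109 ]
 [ 0.5553  0.1434  0.109 ]
 [ 0.4128  0.1329  0.109 ]
 [ 0.4334 -0.0966  0.109 ]] [np.float64(0.1429), np.float64(0.2359), np.float64(0.1428), np.float64(0.2305)] [0.49443472 0.02200017 0.109     ]
(array([ 0.57631049, -0.09522171,  0.10674749]), np.float64(0.005105847149094876))
(array([0.55952093, 0.14238898, 0.11507303]), np.float64(0.00598497998823038))
(array([0.42233081, 0.1317579 , 0.12042813]), np.float64(0.010100453698241571))
(array([ 0.43853405, -0.10138103,  0.11267747]), np.float64(0.014341822989871602))
rail ends (array([ 0.57145655, -0.06704699,  0.1247663 ]), np.float64(0.004806927465432403)) (array([0.5597287 , 0.11444913, 0.12705418]), np.float64(0.0007914007134470144)) cam [0.32012589 0.03383554 1.28458785]
red top [0.5665366  0.02325882 0.122     ]
```

View pics/t.png

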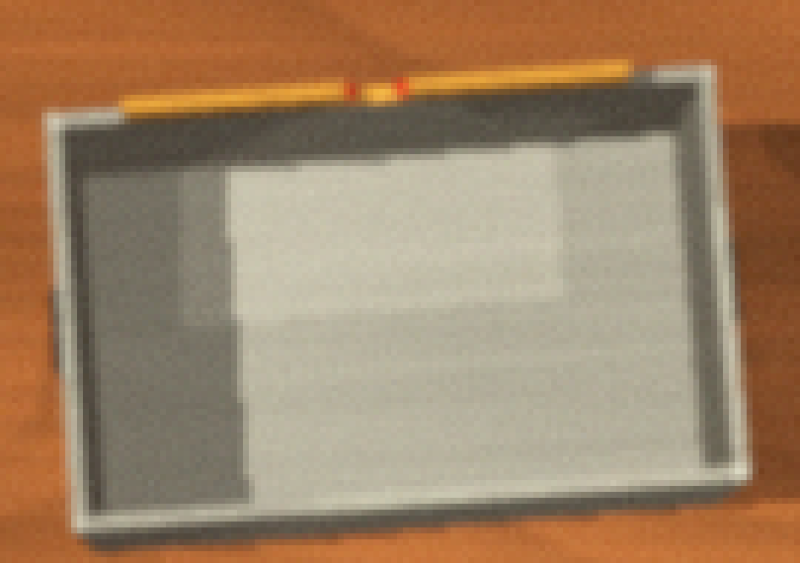

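```bash
python3 - <<'E'
from h import *
T=pickle.load(open("top0.pkl","rb"))
Q=[onz(T,u,.109)[:2] for u in[(257.6,199.1),(370.3,191.1),(376.4,261.7),(262.5,269.8)]]
print("sides",[np.linalg.norm(Q[i]-Q[i-1]).round(4) for i in range(4)])
c=np.mean(Q,0)
y=(Q[0]-Q[1])+(Q[3]-Q[2]);x=(Q[0]-Q[3])+(Q[1]-Q[2])
a,b=np.degrees(np.arctan2(-y[0],y[1])),np.degrees(np.arctan2(x[1],x[0]))
th=np.radians((a+b)/2);ex=np.array([np.cos(th),np.sin(th)]);ey=np.array([-ex[1],ex[0]])
rim=c+.0725*ex;print("c",c,"yaw",a,b,"rim",rim)
for n,p in(("notchT",onz(T,(313.4,194.9),.122)[:2]),("notchS",np.array([.5661,.0218]))):print(n,p,(p-c)@ex,(p-c)@ey)
E
```

```text
sides [np.float64(0.1505), np.float64(0.2399), np.float64(0.1512), np.float64(0.2391)]
c [0.49234789 0.01650112] yaw 3.922331772588703 4.10600848231041 rim [0.56467004 0.02157635]
notchT [0.5652555  0.02347469] 0.07321691502907844 0.0018526952837108375
notchS [0.5661 0.0218] 0.0739421123895921 0.0001229943473763295
```

Emit:
jog_arm(
  delta_pos=[
    [24,29,3],
    [24,29,3],
    [24,29,3],
    [24,29,3],
    [24,29,3],
    [24,29,3],
    [28,59,3],
    [28,59,3],
    [28,59,3],
    [28,59,3],
    [26,89,-1],
    [26,89,-1],
  ],
  turn=[10,20,30,40,50,61,61,61,61,61,61,61],
  grip=[0,0,0,0,0,0,0,0,0,0,0,0],
)

```text
time_s: 1.6
position: [0.4756, 0.0723, 0.2383]
tcp_rot: [[0.167, 0.986, 0.0], [0.986, -0.167, 0.0], [0.0, 0.0, -1.0]]
force: [0.7, -0.2, 0.4]
opening: 1.0
grasp_force: 0.0
```

Emit:
jog_arm(
  delta_pos=[
    [-1,22,-3],
    [-1,22,-3],
    [-1,22,-3],
    [-1,22,-3],
    [-1,22,-3],
    [-1,22,-3],
  ],
  turn=[0,0,0,0,0,0],
  grip=[0,0,0,0,0,0],
)

```text
time_s: 2.35
position: [0.4655, 0.2897, 0.2082]
tcp_rot: [[0.166, 0.986, -0.001], [0.986, -0.166, -0.001], [-0.001, -0.001, -1.0]]
force: [-0.1, 0.1, 0.2]
opening: 1.002
grasp_force: 0.0
```

```bash
python3 - <<'E'
from rig import *
from h import *
s=read_state();print(s["position"],s["tcp_rot"][:,1],s["force"])
S=capture("scene");T=capture("top");pickle.dump(S,open("s1.pkl","wb"))
a=cv2.resize(S["color"][230:350,370:530],(800,600),interpolation=3);cv2.imwrite("pics/g.png",a)
E
```

```text
[0.46551043 0.2897079  0.20819876] [ 9.86069776e-01 -1.66330445e-01 -7.61331368e-04] [-0.12700216  0.10907526  0.19514348]
```

View pics/g.png

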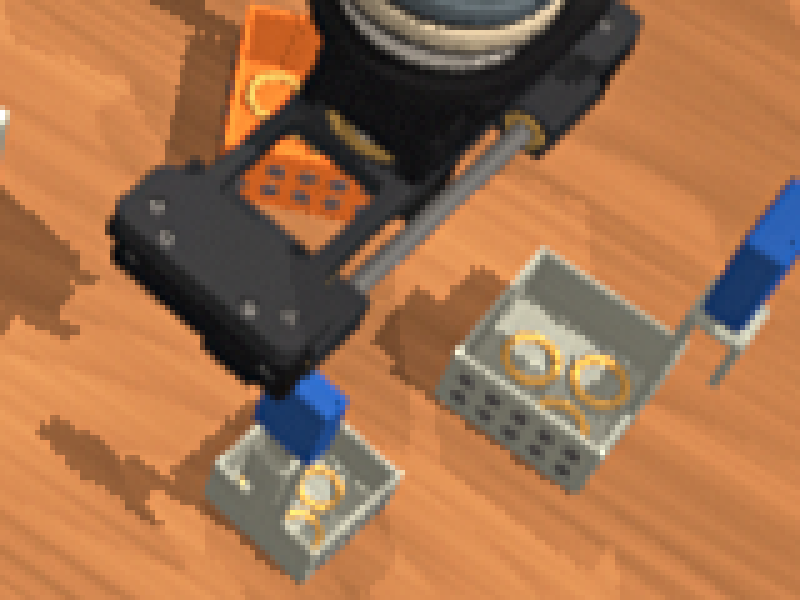

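The gripper hovers above the smaller basket's blue handle (crop (300,415)), with nothing in the way. Descending to grasp.

Emit:
jog_arm(
  delta_pos=[
    [0.3,1.4,0],
    [0.3,1.4,-3],
    [0.3,1.4,-6],
    [0.3,1.4,-8.5],
    [0.3,1.4,-9.7],
    [0.3,1.4,-9.7],
    [0.3,1.4,-9.7],
  ],
  turn=[0,0,0,0,0,0,0],
  grip=[0,0,0,0,0,0,0],
)

```text
time_s: 3.32
position: [0.4698, 0.3047, 0.1124]
tcp_rot: [[0.167, 0.986, 0.002], [0.986, -0.167, 0.001], [0.001, 0.002, -1.0]]
force: [-0.4, 0.9, 0.2]
opening: 1.002
grasp_force: 0.0
```

Emit:
jog_arm(
  delta_pos=[
    [0,0,0],
    [0,0,0],
    [0,0,0],
    [0,0,0],
    [0,0,0],
    [0,0,0],
    [0,0,0],
    [0,0,0],
  ],
  turn=[0,0,0,0,0,0,0,0],
  grip=[1,1,1,1,1,1,1,1],
)

```text
time_s: 4.32
position: [0.4688, 0.3043, 0.1115]
tcp_rot: [[0.167, 0.986, -0.0], [0.986, -0.167, -0.0], [-0.0, -0.0, -1.0]]
force: [-0.8, 0.2, 0.1]
opening: 0.175
grasp_force: 0.0
```

Emit:
jog_arm(
  delta_pos=[
    [0,0,0],
    [0,0,0],
    [0,0,0],
    [0,0,1],
    [0,0,4],
    [0,0,8],
    [0,0,13],
    [0,0,16],
    [0,0,16],
    [0,0,16],
  ],
  turn=[0,0,0,0,0,0,0,0,0,0],
  grip=[1,1,1,1,1,1,1,1,1,1],
)

```text
time_s: 5.58
position: [0.4677, 0.3038, 0.2702]
tcp_rot: [[0.167, 0.986, -0.003], [0.986, -0.167, -0.001], [-0.002, -0.002, -1.0]]
force: [-0.3, -0.7, -2.5]
opening: 0.161
grasp_force: 30.0
```

Emit:
jog_arm(
  delta_pos=[
    [2,-5,1],
    [4,-10,1],
    [6,-15,1],
    [8,-20,1],
    [9.6,-24,1],
    [9.6,-26,1],
    [9.6,-27,1],
    [9.6,-27,1],
    [9.6,-27,1],
    [9.6,-27,1],
  ],
  turn=[3,6,9,12,13.6,13.6,13.6,13.6,13.6,13.6],
  grip=[1,1,1,1,1,1,1,1,1,1],
)

```text
time_s: 6.82
position: [0.5646, 0.0355, 0.2817]
tcp_rot: [[-0.072, 0.997, 0.0], [0.997, 0.072, 0.0], [0.0, 0.0, -1.0]]
force: [0.2, 0.0, -1.9]
opening: 0.157
grasp_force: 30.0
```

```bash
python3 - <<'E'
from rig import *
from h import *
s=read_state();print(s["position"],s["tcp_rot"][:,1],s["force"],s["moment"])
S=capture("scene");T=capture("top");pickle.dump((S,T),open("c2.pkl","wb"))
p=proj(S,s["position"]).astype(int);q=proj(T,s["position"]).astype(int);print(p,q)
f=lambda I,p:cv2.resize(I["color"][p[1]-60:p[1]+80,p[0]-50:p[0]+50],(400,560),interpolation=3)
cv2.imwrite("pics/k.png",np.hstack([f(S,p),f(T,q)]))
E
```

```text
[0.56459398 0.03553564 0.28166232] [9.97437759e-01 7.15394874e-02 1.38244045e-04] [ 0.24862527  0.04133969 -1.85434571] [-0.01758435 -0.18641962 -0.01915228]
[288 227] [307 177]
```

View pics/k.png

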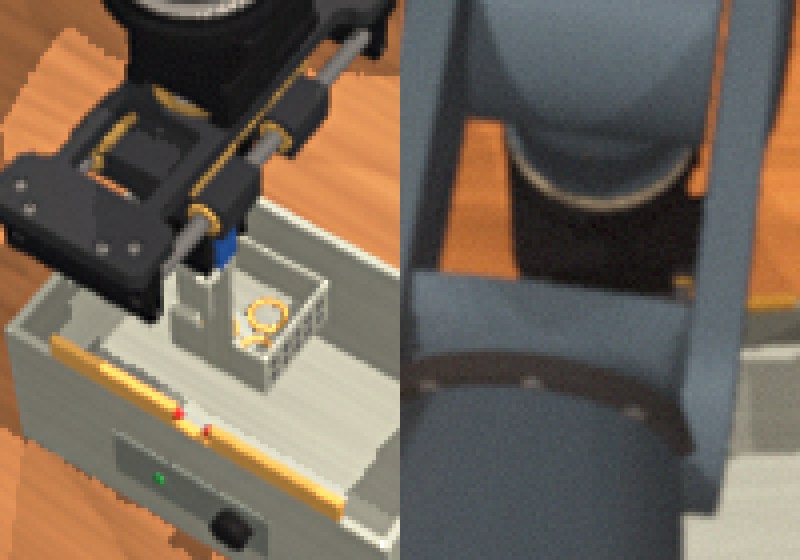

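Scene view shows the basket upright under the gripper, over the tank's interior, with the rail and red rollers at crop (178,413) and (207,432). Lowering slowly.

Emit:
jog_arm(
  delta_pos=[
    [-0.05,0,-4],
    [-0.05,0,-8],
    [-0.05,0,-10.5],
    [-0.05,0,-11.2],
    [-0.05,0,-11.7],
    [-0.05,0,-12.2],
    [-0.05,0,-12.2],
    [-0.05,0,-12.2],
  ],
  turn=[0,0,0,0,0,0,0,0],
  grip=[1,1,1,1,1,1,1,1],
)

```text
time_s: 7.92
position: [0.5647, 0.0343, 0.1601]
tcp_rot: [[-0.07, 0.998, 0.001], [0.998, 0.07, -0.0], [-0.0, 0.001, -1.0]]
force: [-0.5, 0.5, -2.9]
opening: 0.155
grasp_force: 30.0
```

```bash
python3 - <<'E'
from rig import *
from h import *
s=read_state();print(s["position"],s["force"],s["moment"])
S=capture("scene")
p=proj(S,[.5648,.0225,.125]).astype(int);print(p)
cv2.imwrite("pics/m.png",cv2.resize(S["color"][p[1]-50:p[1]+40,p[0]-60:p[0]+60],(800,600),interpolation=3))
E
```

```text
[0.56474525 0.03428821 0.16010958] [-0.54641388  0.4912922  -2.91324651] [-0.02299742 -0.14018371  0.06765865]
[285 269]
```

View pics/m.png

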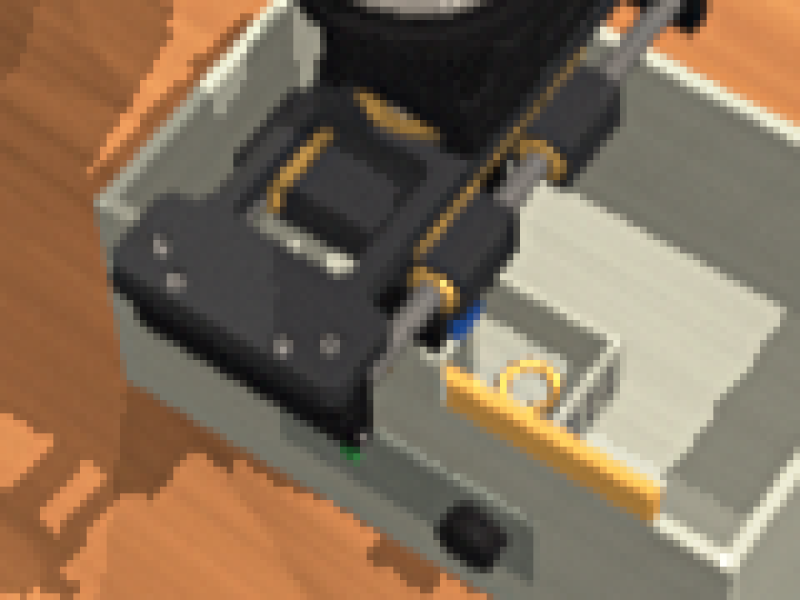

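The lip (crop (410,390)) lies outside the rail and the pan inside the tank; no contact load yet. Lowering onto the rail in small steps.

Emit:
jog_arm(
  delta_pos=[
    [0,0,-0.5],
    [0,0,-0.9],
    [0,0,-1.1],
    [0,0,-1.2],
    [0,0,-1.2],
    [0,0,-1.2],
  ],
  turn=[0,0,0,0,0,0],
  grip=[1,1,1,1,1,1],
)

```text
time_s: 8.72
position: [0.5645, 0.0343, 0.1476]
tcp_rot: [[-0.07, 0.998, 0.0], [0.998, 0.07, -0.0], [-0.0, 0.0, -1.0]]
force: [1.1, -0.0, -1.9]
opening: 0.158
grasp_force: 30.0
```

Emit:
jog_arm(
  delta_pos=[
    [0,0,-0.05],
    [0,0,-0.1],
    [0,0,-0.1],
  ],
  turn=[0,0,0],
  grip=[1,1,1],
)

```text
time_s: 9.1
position: [0.5643, 0.0344, 0.1465]
tcp_rot: [[-0.07, 0.998, -0.0], [0.998, 0.07, 0.0], [0.0, -0.0, -1.0]]
force: [0.4, -0.6, -2.2]
opening: 0.155
grasp_force: 30.0
```

Emit:
jog_arm(
  delta_pos=[
    [0,0,-0.05],
    [0,0,-0.1],
    [0,0,-0.1],
  ],
  turn=[0,0,0],
  grip=[1,1,1],
)

```text
time_s: 9.48
position: [0.5644, 0.0343, 0.1462]
tcp_rot: [[-0.07, 0.998, 0.0], [0.998, 0.07, -0.0], [-0.0, 0.0, -1.0]]
force: [-2.3, -0.6, 6.0]
opening: 0.154
grasp_force: 30.0
```

Emit:
jog_arm(
  delta_pos=[
    [0,0,0.04],
    [0.01,-0.2,0.04],
    [0.03,-0.4,0.04],
    [0.04,-0.6,0.04],
    [0.04,-0.6,0.04],
  ],
  turn=[0,0,0,0,0],
  grip=[1,1,1,1,1],
)

```text
time_s: 10.1
position: [0.5643, 0.0279, 0.1451]
tcp_rot: [[-0.07, 0.998, -0.002], [0.998, 0.07, -0.0], [-0.0, -0.002, -1.0]]
force: [-0.1, -0.2, -1.8]
opening: 0.158
grasp_force: 30.0
```

Emit:
jog_arm(
  delta_pos=[
    [0.01,-0.1,0],
    [0.02,-0.2,0],
    [0.02,-0.3,0],
    [0.02,-0.3,0],
  ],
  turn=[0,0,0,0],
  grip=[1,1,1,1],
)

```text
time_s: 10.6
position: [0.565, 0.0253, 0.1459]
tcp_rot: [[-0.07, 0.998, 0.0], [0.998, 0.07, -0.0], [-0.0, 0.0, -1.0]]
force: [-0.5, -0.1, -2.2]
opening: 0.161
grasp_force: 30.0
```

Emit:
jog_arm(
  delta_pos=[
    [0,-0.1,0],
    [0,-0.1,0],
    [0,-0.1,0],
  ],
  turn=[0,0,0],
  grip=[1,1,1],
)

```text
time_s: 10.98
position: [0.565, 0.0243, 0.146]
tcp_rot: [[-0.07, 0.998, 0.0], [0.998, 0.07, 0.0], [-0.0, 0.0, -1.0]]
force: [-0.8, -0.1, -1.4]
opening: 0.162
grasp_force: 30.0
```

Emit:
jog_arm(
  delta_pos=[
    [0,-0.1,0],
    [0,-0.1,0],
    [0,-0.1,0],
  ],
  turn=[0,0,0],
  grip=[1,1,1],
)

```text
time_s: 11.35
position: [0.5649, 0.0233, 0.1459]
tcp_rot: [[-0.07, 0.998, -0.0], [0.998, 0.07, 0.0], [0.0, -0.0, -1.0]]
force: [-0.6, -0.0, -2.5]
opening: 0.158
grasp_force: 30.0
```

Emit:
jog_arm(
  delta_pos=[
    [0,-0.05,-0.04],
    [0,-0.05,-0.08],
    [0,-0.05,-0.08],
  ],
  turn=[0,0,0],
  grip=[1,1,1],
)

```text
time_s: 11.72
position: [0.565, 0.023, 0.1451]
tcp_rot: [[-0.07, 0.998, 0.0], [0.998, 0.07, 0.0], [0.0, 0.0, -1.0]]
force: [0.9, 0.3, -1.2]
opening: 0.158
grasp_force: 30.0
```

Emit:
jog_arm(
  delta_pos=[
    [0,0,-0.04],
    [0,0,-0.08],
    [0,0,-0.08],
  ],
  turn=[0,0,0],
  grip=[1,1,1],
)

```text
time_s: 12.1
position: [0.565, 0.0231, 0.1444]
tcp_rot: [[-0.07, 0.998, 0.0], [0.998, 0.07, 0.0], [0.0, 0.0, -1.0]]
force: [-0.2, 2.6, -1.1]
opening: 0.154
grasp_force: 30.0
```

In the notch (1.8 mm below the rail top). The side force of +2.6 N says move slightly +y.

Emit:
jog_arm(
  delta_pos=[
    [0,0.1,0],
    [0,0.1,0],
    [0,0.1,0],
  ],
  turn=[0,0,0],
  grip=[1,1,1],
)

```text
time_s: 12.48
position: [0.565, 0.0236, 0.1443]
tcp_rot: [[-0.07, 0.998, 0.0], [0.998, 0.07, -0.0], [-0.0, -0.0, -1.0]]
force: [-0.0, 0.4, -0.9]
opening: 0.161
grasp_force: 30.0
```

Emit:
jog_arm(
  delta_pos=[
    [0,0.05,-0.04],
    [0,0.1,-0.06],
    [0,0.1,-0.06],
  ],
  turn=[0,0,0],
  grip=[1,1,1],
)

```text
time_s: 12.85
position: [0.565, 0.0249, 0.1437]
tcp_rot: [[-0.07, 0.998, 0.0], [0.998, 0.07, 0.0], [0.0, 0.0, -1.0]]
force: [0.5, 1.0, -1.4]
opening: 0.161
grasp_force: 30.0
```

Emit:
jog_arm(
  delta_pos=[
    [0,0.1,0],
    [0,0.1,0],
    [0,0.1,0],
  ],
  turn=[0,0,0],
  grip=[1,1,1],
)

```text
time_s: 13.22
position: [0.5648, 0.0258, 0.1436]
tcp_rot: [[-0.07, 0.998, -0.0], [0.998, 0.07, 0.0], [0.0, -0.0, -1.0]]
force: [-0.0, 0.6, -1.4]
opening: 0.155
grasp_force: 30.0
```

Emit:
jog_arm(
  delta_pos=[
    [0,0.1,0],
    [0,0.1,0],
    [0,0.1,0],
  ],
  turn=[0,0,0],
  grip=[1,1,1],
)

```text
time_s: 13.6
position: [0.565, 0.0268, 0.1438]
tcp_rot: [[-0.07, 0.998, 0.0], [0.998, 0.07, -0.0], [-0.0, 0.0, -1.0]]
force: [0.4, 0.1, -1.7]
opening: 0.158
grasp_force: 30.0
```

Emit:
jog_arm(
  delta_pos=[
    [0,-0.1,0],
    [0,-0.17,0],
    [0,-0.17,-0.05],
    [0,-0.17,-0.1],
    [0,-0.17,-0.1],
  ],
  turn=[0,0,0,0,0],
  grip=[1,1,1,1,1],
)

```text
time_s: 14.22
position: [0.5651, 0.0254, 0.143]
tcp_rot: [[-0.07, 0.998, 0.001], [0.998, 0.07, 0.0], [0.0, 0.001, -1.0]]
force: [-0.1, 1.3, 0.0]
opening: 0.16
grasp_force: 30.0
```

Emit:
jog_arm(
  delta_pos=[
    [0,0,-0.05],
    [0,0,-0.1],
    [0,0,-0.1],
  ],
  turn=[0,0,0],
  grip=[1,1,1],
)

```text
time_s: 14.6
position: [0.5654, 0.0253, 0.1424]
tcp_rot: [[-0.07, 0.998, 0.001], [0.998, 0.07, 0.0], [0.0, 0.001, -1.0]]
force: [-1.8, 1.6, 5.3]
opening: 0.156
grasp_force: 30.0
```

Emit:
jog_arm(
  delta_pos=[
    [0,0,-0.05],
    [0,0,-0.1],
    [0,0,-0.1],
  ],
  turn=[0,0,0],
  grip=[1,1,1],
)

```text
time_s: 14.98
position: [0.5656, 0.0254, 0.1418]
tcp_rot: [[-0.07, 0.998, 0.002], [0.998, 0.07, 0.0], [0.0, 0.002, -1.0]]
force: [-0.7, 1.9, 7.0]
opening: 0.158
grasp_force: 30.0
```

Emit:
jog_arm(
  delta_pos=[
    [0,0.03,-0.05],
    [0,0.03,-0.1],
    [0,0.03,-0.1],
  ],
  turn=[0,0,0],
  grip=[1,1,1],
)

```text
time_s: 15.35
position: [0.5659, 0.0255, 0.1411]
tcp_rot: [[-0.07, 0.998, 0.003], [0.998, 0.07, -0.0], [-0.0, 0.003, -1.0]]
force: [-0.8, 2.1, 6.9]
opening: 0.158
grasp_force: 30.0
```

Emit:
jog_arm(
  delta_pos=[
    [0,0,-0.05],
    [0,0,-0.1],
    [0,0,-0.1],
  ],
  turn=[0,0,0],
  grip=[1,1,1],
)

```text
time_s: 15.72
position: [0.5661, 0.0255, 0.1398]
tcp_rot: [[-0.07, 0.998, 0.003], [0.998, 0.07, -0.0], [-0.0, 0.003, -1.0]]
force: [0.5, 2.1, 4.8]
opening: 0.159
grasp_force: 30.0
```

Emit:
jog_arm(
  delta_pos=[
    [-0.03,0.02,-0.05],
    [-0.05,0.03,-0.1],
    [-0.05,0.03,-0.1],
  ],
  turn=[0,0,0],
  grip=[1,1,1],
)

```text
time_s: 16.1
position: [0.5653, 0.0255, 0.1374]
tcp_rot: [[-0.07, 0.998, 0.002], [0.998, 0.07, -0.0], [-0.0, 0.002, -1.0]]
force: [2.6, 0.8, -4.5]
opening: 0.159
grasp_force: 30.0
```

Emit:
jog_arm(
  delta_pos=[
    [0,0,-0.05],
    [0,0,-0.1],
    [0,0,-0.1],
  ],
  turn=[0,0,0],
  grip=[1,1,1],
)

```text
time_s: 16.48
position: [0.5634, 0.0255, 0.1356]
tcp_rot: [[-0.07, 0.998, -0.003], [0.998, 0.07, -0.0], [0.0, -0.003, -1.0]]
force: [1.5, 0.4, -8.1]
opening: 0.162
grasp_force: 30.0
```

Emit:
jog_arm(
  delta_pos=[
    [0,0,-0.05],
    [0,0,-0.1],
    [0,0,-0.1],
  ],
  turn=[0,0,0],
  grip=[1,1,1],
)

```text
time_s: 16.85
position: [0.5635, 0.0257, 0.1355]
tcp_rot: [[-0.07, 0.998, -0.002], [0.998, 0.07, -0.0], [0.0, -0.002, -1.0]]
force: [-1.2, -2.1, -6.3]
opening: 0.158
grasp_force: 30.0
```

Emit:
jog_arm(
  delta_pos=[
    [0,0,-0.03],
    [0,0,-0.06],
    [0,0,-0.06],
  ],
  turn=[0,0,0],
  grip=[1,1,1],
)

```text
time_s: 17.23
position: [0.5642, 0.0258, 0.1351]
tcp_rot: [[-0.07, 0.998, -0.001], [0.998, 0.07, -0.0], [0.0, -0.001, -1.0]]
force: [-1.0, -1.6, -4.6]
opening: 0.16
grasp_force: 30.0
```

Emit:
jog_arm(
  delta_pos=[
    [0,0,-0.03],
    [0,0,-0.06],
    [0,0,-0.06],
  ],
  turn=[0,0,0],
  grip=[1,1,1],
)

```text
time_s: 17.6
position: [0.5651, 0.0258, 0.1348]
tcp_rot: [[-0.07, 0.998, 0.001], [0.998, 0.07, 0.0], [-0.0, 0.001, -1.0]]
force: [-0.0, 0.3, -3.3]
opening: 0.158
grasp_force: 30.0
```

Emit:
jog_arm(
  delta_pos=[
    [0,0,-0.03],
    [0,0,-0.06],
    [0,0,-0.06],
    [0,0,-0.06],
  ],
  turn=[0,0,0,0],
  grip=[1,1,1,1],
)

```text
time_s: 18.1
position: [0.5651, 0.0258, 0.1344]
tcp_rot: [[-0.07, 0.998, 0.002], [0.998, 0.07, 0.0], [-0.0, 0.002, -1.0]]
force: [-0.4, -0.1, 1.8]
opening: 0.162
grasp_force: 30.0
```

Emit:
jog_arm(
  delta_pos=[
    [0,0,-0.03],
    [0,0,-0.06],
    [0,0,-0.06],
    [0,0,-0.06],
  ],
  turn=[0,0,0,0],
  grip=[1,1,1,1],
)

```text
time_s: 18.6
position: [0.5651, 0.0258, 0.1344]
tcp_rot: [[-0.07, 0.998, 0.002], [0.998, 0.07, -0.0], [-0.0, 0.002, -1.0]]
force: [-0.7, -0.0, 6.2]
opening: 0.161
grasp_force: 30.0
```

The hook is on the floor of the notch (z is 12.0 mm below the rail contact and force is rising). Relaxing and releasing.

Emit:
jog_arm(
  delta_pos=[
    [0,0,0.06],
    [0,0,0.06],
    [0,0,0.06],
    [0,0,0.06],
    [0,0,0.06],
    [0,0,0.06],
    [0,0,0.06],
    [0,0,0.06],
  ],
  turn=[0,0,0,0,0,0,0,0],
  grip=[1,0.7,0.6,0.4,0.4,0.4,0.4,0.4],
)

```text
time_s: 19.6
position: [0.5645, 0.0257, 0.1339]
tcp_rot: [[-0.07, 0.998, 0.0], [0.998, 0.07, -0.0], [-0.0, 0.0, -1.0]]
force: [1.2, -0.3, 0.2]
opening: 0.597
grasp_force: 0.0
```

Emit:
jog_arm(
  delta_pos=[
    [0,0,1],
    [0,0,3],
    [0,0,6],
    [0,0,10],
    [0,0,14],
    [-6,0,16],
    [-12,0,16],
    [-12,0,16],
  ],
  turn=[0,0,0,0,0,0,0,0],
  grip=[0.4,0.4,0.4,0.4,0.4,0.4,0.4,0.4],
)

```text
time_s: 20.6
position: [0.4379, 0.027, 0.2936]
tcp_rot: [[-0.07, 0.998, -0.006], [0.998, 0.07, 0.001], [0.001, -0.006, -1.0]]
force: [0.6, 0.5, 0.6]
opening: 0.601
grasp_force: 0.0
```

```bash
python3 - <<'E'
from rig import *
from h import *
s=read_state();print(s["position"],s["force"],s["opening"])
S=capture("scene");T=capture("top")
_,a=blobs(S,(105,120,60),(130,255,255),(240,200,340,300));print(a)
for x in a: print(onz(S,x[1],.151))
cv2.imwrite("pics/z.png",cv2.resize(S["color"][205:325,230:390],(800,600),interpolation=3))
E
```

```text
[0.43786698 0.02700579 0.29362321] [0.62464424 0.48356105 0.61705878] 0.6007324432894519
[([279, 253, 15, 21, 229], array([286.4, 262.9]))]
[0.56243063 0.02482466 0.151     ]
```

View pics/z.png

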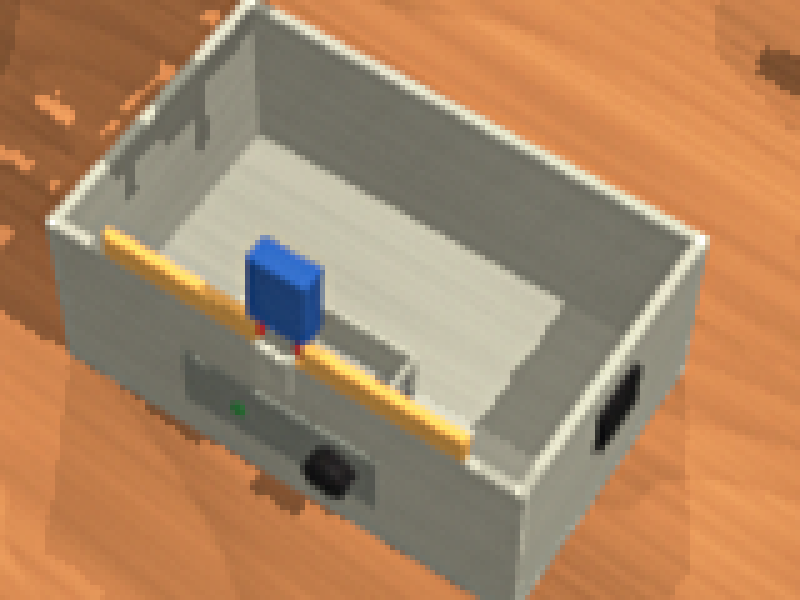

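The basket hangs in the notch between both rollers (crop (280,340)): handle upright, lip outside the wall, pan inside, gripper clear. Handing in.

```bash
python3 -c "
from rig import *
print(hand_in())"
```

```text
the job is handed in; nothing more can be done
None
```

The smaller grey basket now hangs inside the tank, its hook pressed home on the notch floor between the two rollers. I released it, moved the gripper clear, and handed the job in at about 21 s; the hand-in gave no verdict. The highest upward force I read between moves was about 7 N. I did not re-measure the jar, dish and block afterwards, but every move stayed well clear of them.

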